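Mount the cup chuck on the potter's wheel and stand a bottle in it

TASK

Get the wheel ready for banding: pick up the cup chuck (the drilled wooden bat with the collar), rest it lightly on the wheel's three pins, turn it until all three holes find the pins and lower it until it lies flush on the wheel head, without forcing or dropping it. Then stand the round-bellied bottle upright in the collar, gently, and let go; leave everything else on the table where it is.

Things in the scene. Friction and masses are not known exactly. Their poses are not given: they have to be found in the camera images.
- chuck: Cup chuck, loose, 0.3 to 0.5 kg: plywood disc 190 mm across, 12 mm thick, with three 13 mm through holes 70 mm from its centre, 120 degrees apart (one on its +x axis), lower mouths chamfered 1 mm. A dark collar stands on its centre. Origin: centre of the underside, z up. Starts flat on the table.
- chuck_rim (a point): Centre of the collar's upper rim, 52 mm above the chuck's underside. The collar is an upright tube, 64 mm outer and 52 mm inner diameter, from 12 to 52 mm above the underside (a fillet 80 mm across runs round its foot, up to 18 mm): grip it across from above, at any yaw.
- wheel: Tabletop potter's wheel, heavy, fixed where it stands: grey housing 270 x 290 x 98 mm (x, y, z), origin at the centre of its foot on the table. Its aluminium wheel head, 200 mm across, carries three brass pins 10 mm thick and 10 mm tall with bevelled tops, 70 mm from the centre, 120 degrees apart.
- wheel_seat (a point): Centre of the head's flat top, 132 mm above the table: the chuck's origin lies here when home, 10 mm higher while still on the pin tops. Axes are the housing's: the head was left at any angle, not measured, so find the pins by eye or feel. The idle drive holds the head stiffly (1 N m); hard pressing drags it round. Over 40 N on it is forcing.
- bottle: Round-bellied bisque bottle, loose, 0.24 to 0.39 kg, 142 mm tall: foot 40 mm across, widening to 84 mm at z = 44 mm and 90 mm at z = 58 mm, shoulder to z = 97 mm, neck 33 mm thick from z = 102 to 134 mm (grip it here from above), lip 39 mm. Origin: centre of the foot, z up. In the collar its foot hangs about 12 mm below the rim.
- jug: bystander: small bright green plastic jug with glaze, 76 mm across, 68 mm tall, origin under its centre; it and the bottle change places from start to start
- mug: bystander: white mug with brushes, 76 mm across, 85 mm tall (brushes to 200 mm), origin under its centre
- glaze: bystander: white plastic bottle with a purple label, 68 mm across, 165 mm tall, origin under its centre
- tub: bystander: white tub with a blue label, 122 mm across, 94 mm tall, origin under its centre
- tile_pale: bystander: pale test tile 38 x 100 x 8 mm lying flat, origin under its centre
- tile_brown: bystander: brown test tile 38 x 110 x 9 mm lying flat, origin under its centre
There are look-alikes about, which are no part of the job. Leave any pink look-alike of the bottle alone.

How it is judged:
By the outcome, as a careful person would: the job done as asked, in the order asked, and still so for the second after the job is handed in, with the robot touching nothing.
It also fails if it takes over 64 s, if anything falls off the work surface, if the arm or the gripper's body presses on something with over 40 N, if the wrist force passes 120 N, or if a joint passes its speed limit or range.

ROBOT

A 6-joint arm with a two-finger parallel gripper is mounted at the origin on the work surface. World frame = base frame: x ahead of the robot, y to its left, z up, the work surface at z = 0. Lengths are in m, angles in degrees, forces in N, time in s.
With the tool pointing down it reaches from about 0.375 to 0.9 m from the base axis. Payload 3.1 kg.
Tool frame: the origin (TCP) lies between the finger pads; the fingertips stand 11 mm ahead of it and the grasp point (between the pads) lies 8 mm behind it; z points along the fingers, y is the line along which they close (so a half turn about z gives the same grasp; the last joint's range is limited). The gripper opens to 87 mm and grips with 3 to 60 N. Pads are 19 mm wide; open, the fingers measure 117 mm over their backs; the gripper's body (75 mm by 190 mm) begins 51 mm behind the grasp point.
Start: joints at [-87.405, 30.224, 82.088, -0, 67.689, -10.227], TCP at [0.139, -0.609, 0.234] pointing down, gripper open.
Joint ranges: [-176.69, 176.69], [-43.24, 126.21], [12.49, 139.97], [-82, 262], [0, 151.66], [-163.58, 163.58]. Speed limits (degrees/s): [159.86, 159.86, 180, 180, 180, 180].

INTERFACE

Orientations are given as a 3x3 rotation matrix whose columns are the frame's x, y, z axes.
In Python, from rig import bot gives the robot as it stands.
- The arm moves only by the tool apply_moves, never from a script. Its argument "steps" is a list that holds one entry, the list of rows, each a list of 7 numbers: the shift along the tool's x, y, z in cm, then the turn, a rotation vector about the tool's x, y, z in degrees, then the gripper command: -1 is shut, 1 is fully open, values between are in proportion. In form: [[[dx, dy, dz, rx, ry, rz, jaw], ...]]. A call has 1 to 20 rows; each row is the pose to reach, as a shift and turn from the pose commanded when the call began, along the tool's axes at that moment; what a row does not reach only later rows make up. A row lasts 1/8 s, in which the tool goes at most 62.5 mm and 10.7 degrees, less where a joint would pass 70% of its speed; a pose out of reach is approached as far as the arm can. A call with a gripper value outside its range is refused whole. The fingers move at their own pace and stop on an object; the grip force is fixed at half the most. Time passes only in rows, so rows that repeat a pose let the fingers close. It gives the time, the measured TCP pose, the force, the opening and the grip force at its end, in the units of the state.
- bot.read_state(): the state, without advancing time (a new reading comes with each control period).
- bot.capture(name): name is "side" or "top" or "wrist"; returns the picture (420x560x3 uint8, blue, green, red); there is no depth.
- bot.camera_model(name): a dict with "intrinsics" (3x3 intrinsics, pixels), "R" (3x3) and "t" (3): a world point X has camera coordinates R X + t. Camera axes: x right, y down, z forward; pixel columns grow to the right and rows downward; lengths in m; the calibration is good to about 2 mm. A picture is of the moment at which its call begins: read the wrist's pose just before it. camera_model takes no time and is no camera call; for the wrist camera it gives the pose at the moment of the call.
- bot.hand_in(): hands the job in; it is judged then, once.
The state is a dict: "time_s": time; "joint_positions": joint angles; "qvel": joint speeds; "tau": joint torques, N m; "position": TCP position; "tcp_rot": TCP orientation; "force": force on the tool from outside, world axes, zero at the start; "moment": the same for the moment, N m; "opening": opening from 0.0 (shut) to 1.0 (fully open); "grasp_force": force on a finger pad.
Only numpy, scipy, OpenCV 4.12 (cv2) and the standard library are available. Lean on these libraries where they do the work, as an engineer would, in place of code of your own. Each camera call takes 0.05 s, during which the arm holds its last target. There are 200 camera calls.

## Working session

There is one attempt and no reset: what is moved stays moved. The work goes in short steps, Python scripts to look and compute and a tool call to move; the robot and the scene stay as the last step left them, time stands still between calls to the robot, and variables do not carry over. Pictures are saved under pics/ and viewed, at most 14 in all, crops included, and the job is handed in when it is done.

Besides the shell and the picture viewer there is one more tool, called after "Call:" in YAML: its name, and indented under it one key for each argument. apply_moves: Moves the arm, as the interface text tells. Its arguments: {"type":"object","properties":{"steps":{"type":"array","items":{"type":"array","items":{"type":"array","items":{"type":"number"}}}}},"required":["steps"]}

```bash
ls; mkdir -p pics; python3 - <<'E'
from rig import bot
import cv2, numpy as np
for n in ("side","top"):
    im=bot.capture(n); cv2.imwrite(f"pics/{n}0.png",im); 
    m=bot.camera_model(n); np.savez(f"cam_{n}.npz",**m)
    R=np.array(m["R"]); print(n,(-R.T@np.array(m["t"])).round(3), R[2].round(2), m["intrinsics"][0][0])
s=bot.read_state(); print(s["time_s"],s["position"],np.round(s["tcp_rot"],3).tolist(),s["force"],s["opening"])
E
```

```text
pics
side [-0.254  0.785  0.838] [ 0.56 -0.64 -0.53] 494.3434575279986
top [ 0.496 -0.11   1.131] [ 0.07  0.02 -1.  ] 434.72106196916286
0.1 [ 0.13872429 -0.60875961  0.23266362] [[0.975, 0.222, -0.0], [0.222, -0.975, 0.002], [0.0, -0.002, -1.0]] [ 0.64258322 -0.07328155  0.02427448] 0.9982958971066603
```

View pics/top0.png

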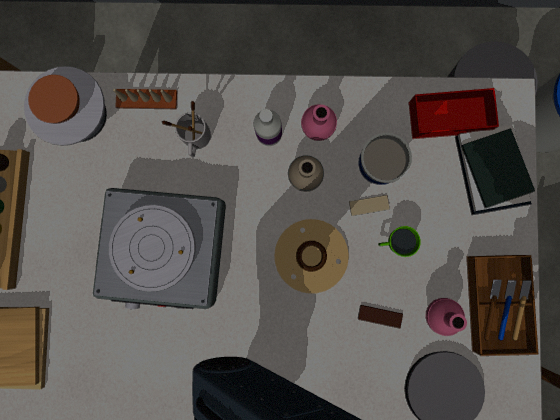

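View pics/side0.png

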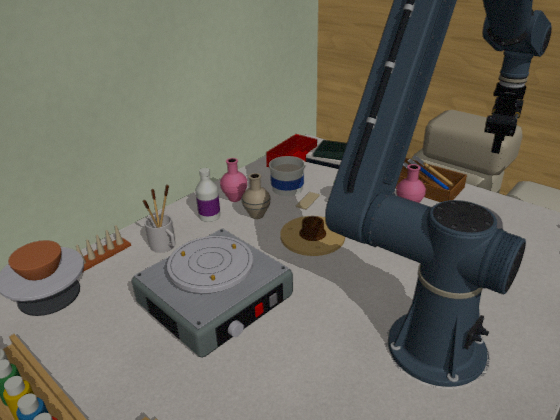

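The top view shows the chuck at (312,256), with holes near (303,230), (293,276) and (342,257). The wheel head is at (150,248), with pins near (140,217), (181,250) and (131,270). The bisque bottle's mouth is at (307,167), and the pink look-alikes are at (320,120) and (447,317). Next I'll measure these.

```bash
cat > h.py <<'E'
import numpy as np, cv2
from scipy import ndimage
def ray(m,uv,z):
    R=np.array(m["R"]);t=np.array(m["t"]).ravel();C=-R.T@t
    d=R.T@np.linalg.inv(m["intrinsics"])@np.array([uv[0],uv[1],1.]); return C+d*(z-C[2])/d[2]
def blobs(mask,a0=3,a1=1e9):
    l,n=ndimage.label(mask,np.ones((3,3)))
    out=[]
    for i in range(1,n+1):
        y,x=np.nonzero(l==i)
        if a0<=len(x)<=a1: out.append((x.mean(),y.mean(),len(x)))
    return out
def circ(P):
    A=np.c_[P,np.ones(len(P))]; s=np.linalg.lstsq(A,(P**2).sum(1),rcond=None)[0]
    c=s[:2]/2; return c,np.sqrt(s[2]+c@c)
E
python3 - <<'E'
from h import *
m=dict(np.load("cam_top.npz")); im=cv2.imread("pics/top0.png"); hsv=cv2.cvtColor(im,cv2.COLOR_BGR2HSV)
H,S,V=cv2.split(hsv)
def reg(mask,x0,x1,y0,y1):
    k=np.zeros_like(mask);k[y0:y1,x0:x1]=mask[y0:y1,x0:x1];return k
pins=blobs(reg((S>70)&(V>50),100,205,198,298),4)
for b in pins: print("pin",np.round(b,1),ray(m,b[:2],.142).round(4))
# chuck disc: tan
d=reg((S>60)&(H>8)&(H<30)&(V>60),265,358,212,300).astype(np.uint8)
cn=max(cv2.findContours(d,cv2.RETR_EXTERNAL,cv2.CHAIN_APPROX_NONE)[0],key=cv2.contourArea)
P=np.array([ray(m,p[0],.012)[:2] for p in cn]); c,r=circ(P); print("chuck",c,r)
fill=cv2.drawContours(np.zeros_like(d),[cn],-1,1,-1)
for b in blobs((fill>0)&(d==0),3): print(" hole?",np.round(b,1),ray(m,b[:2],.012).round(4))
blk=reg((V<70),290,335,235,280)
for b in blobs(blk,20): print(" collar",np.round(b,1),ray(m,b[:2],.052).round(4))
cv2.imwrite("pics/z.png",np.hstack([cv2.resize(im[205:305,262:362],(400,400),interpolation=2),cv2.resize(im[195:295,100:200],(400,400),interpolation=2)]))
E
```

```text
pin [139.5 219.   16. ] [0.5479 0.2341 0.142 ]
pin [179.9 251.6  14. ] [0.4754 0.1384 0.142 ]
pin [130.4 271.6  13. ] [0.4279 0.2496 0.142 ]
chuck [ 0.46996324 -0.1660685 ] 0.09362855178179327
 hole? [302.1 229.8  19. ] [ 0.5351 -0.142   0.012 ]
 hole? [310.8 255.3 438. ] [ 0.4704 -0.1654  0.012 ]
 hole? [338. 261.  21.] [ 0.4574 -0.2352  0.012 ]
 hole? [293.  276.1  20. ] [ 0.4166 -0.1208  0.012 ]
 collar [310.7 255.2 467. ] [ 0.4715 -0.1632  0.052 ]
```

View pics/z.png

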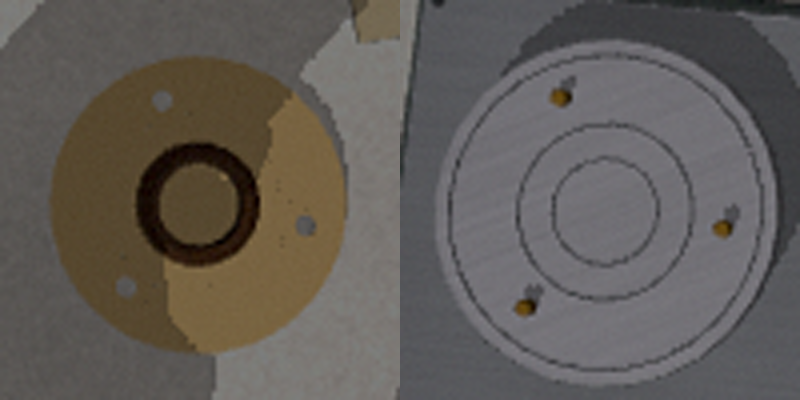

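The first pass agrees with the given sizes. The three holes give centre (0.470,-0.166) and angle phase about 19.9°. The three pins give centre (0.484,0.207), radius 69.5 mm and phase about 22.9°. I'll move above the chuck for a close look.

Call:
apply_moves:
  steps:
    - [[14,-12,-2.6,0,0,0,1],[28,-24,-2.6,0,0,0,1],[42.1,-35.9,-2.6,0,0,0,1],[42.1,-35.9,-2.6,0,0,0,1],[42.1,-35.9,-2.6,0,0,0,1],[42.1,-35.9,-2.6,0,0,0,1],[42.1,-35.9,-2.6,0,0,0,1],[42.1,-35.9,-2.6,0,0,0,1],[42.1,-35.9,-2.6,0,0,0,1],[42.1,-35.9,-2.6,0,0,0,1],[42.1,-35.9,-2.6,0,0,0,1],[42.1,-35.9,-2.6,0,0,0,1],[42.1,-35.9,-2.6,0,0,0,1],[42.1,-35.9,-2.6,0,0,0,1]]

```text
time_s: 1.85
position: [0.4692, -0.1667, 0.2595]
tcp_rot: [[0.975, 0.22, -0.0], [0.22, -0.975, 0.0], [-0.0, -0.0, -1.0]]
force: [0.5, -0.4, 0.3]
opening: 0.999
grasp_force: 0.0
```

```bash
cat >> h.py <<'E'
def snap(name):
    from rig import bot
    s=bot.read_state(); m=bot.camera_model("wrist"); im=bot.capture("wrist")
    cv2.imwrite(f"pics/{name}.png",im); np.savez(f"cam_{name}.npz",**m)
    print(round(s["time_s"],2),np.round(s["position"],4),"yaw",np.degrees(np.arctan2(s["tcp_rot"][1][0],s["tcp_rot"][0][0])).round(2),"F",np.round(s["force"],1),"M",np.round(s["moment"],2),s["opening"],s["grasp_force"])
    return im,m
E
python3 - <<'E'
from h import *
im,m=snap("w1"); R=np.array(m["R"]); print((-R.T@m["t"]).round(3),R.round(2).tolist(),m["intrinsics"][0][0])
E
```

```text
1.85 [ 0.4692 -0.1667  0.2595] yaw 12.72 F [ 0.5 -0.4  0.3] M [-0.03  0.   -0.01] 0.998671251919133 0.0
[ 0.541 -0.15   0.41 ] [[0.22, -0.98, 0.0], [-0.94, -0.21, 0.27], [-0.26, -0.06, -0.96]] 317.0155774564639
```

View pics/w1.png

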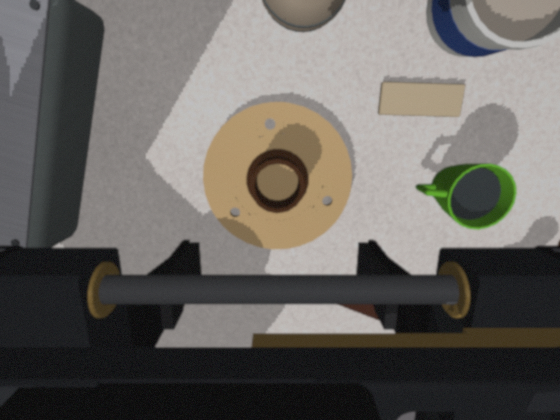

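The wrist view shows the chuck fully visible at (278,175), with its holes at (270,124), (234,212) and (327,201). The collar is at (278,181), and the bottle lies just above. I'll take the same kind of look over the wheel.

Call:
apply_moves:
  steps:
    - [[3,-12,-4,0,0,0,1],[6,-24,-8,0,0,0,1],[9.7,-36.1,-13,0,0,0,1],[9.7,-36.1,-13,0,0,0,1],[9.7,-36.1,-13,0,0,0,1],[9.7,-36.1,-13,0,0,0,1],[9.7,-36.1,-13,0,0,0,1],[9.7,-36.1,-13,0,0,0,1],[9.7,-36.1,-13,0,0,0,1],[9.7,-36.1,-13,0,0,0,1]]

```text
time_s: 3.15
position: [0.4839, 0.2059, 0.3887]
tcp_rot: [[0.976, 0.22, -0.002], [0.22, -0.976, -0.001], [-0.002, 0.0, -1.0]]
force: [-0.1, -0.1, -0.3]
opening: 1.0
grasp_force: 0.0
```

```bash
cat > meas.py <<'E'
from h import *
def tri(P):
    c=P.mean(0); a=np.degrees(np.arctan2(*(P-c).T[::-1])); r=np.hypot(*(P-c).T)
    print(" centre",c.round(4),"r",(r*1e3).round(1),"phase",(a%120).round(1)); return c
def load(n):
    im=cv2.imread(f"pics/{n}.png"); return im,dict(np.load(f"cam_{n}.npz")),cv2.split(cv2.cvtColor(im,cv2.COLOR_BGR2HSV))
E
python3 - <<'E'
from meas import *
snap("w2")
im,m,(H,S,V)=load("w1")
d=((S>60)&(H>8)&(H<30)).astype(np.uint8); d[:90]=0; d[255:]=0; d[:,:195]=0; d[:,362:]=0
cn=max(cv2.findContours(d,cv2.RETR_EXTERNAL,cv2.CHAIN_APPROX_NONE)[0],key=cv2.contourArea)
cn=np.array([p[0] for p in cn]); cn=cn[cn[:,1]<235]
print("disc",circ(np.array([ray(m,p,.012)[:2] for p in cn])))
hs=[]
for cx,cy in ((270,124),(234,212),(327,201)):
    k=np.zeros_like(d); k[cy-8:cy+9,cx-8:cx+9]=1
    b=max(blobs((k>0)&(S<55)),key=lambda b:b[2]); hs.append(ray(m,b[:2],.012)[:2]); print(np.round(b,1),end=" ")
tri(np.array(hs))
im,m,(H,S,V)=load("w2")
ps=[]
for b in blobs((S>110)&(V>60)&(H<30)&(np.arange(420)[:,None]<240),8):
    p=ray(m,b[:2],.142); print(np.round(b,1),p.round(4)); 
    if 10<b[2]<200: ps.append(p[:2])
if len(ps)==3: tri(np.array(ps))
E
```

```text
3.15 [0.4839 0.2059 0.3887] yaw 12.68 F [-0.1 -0.1 -0.3] M [0.02 0.01 0.06] 1.0004338841817666 0.0
disc (array([ 0.46896303, -0.16476764]), np.float64(0.09375178391297437))
[269.6 123.5  87. ] [234.8 211.4  59. ] [326.6 200.   62. ]  centre [ 0.4691 -0.1646] r [69.5 69.5 69.6] phase [20.1 20.  20. ]
[27.1  7.3 14. ] [0.6114 0.519  0.142 ]
[28.4 15.6  8. ] [0.6033 0.5176 0.142 ]
[30.8 31.5 13. ] [0.5877 0.5149 0.142 ]
[ 26.5  50.5 158. ] [0.5667 0.5194 0.142 ]
[  4.9  78.5 318. ] [0.5308 0.5438 0.142 ]
[28.5 74.6  8. ] [0.5411 0.5169 0.142 ]
[21.9 75.1  8. ] [0.5389 0.5245 0.142 ]
[24.8 95.8 32. ] [0.5164 0.521  0.142 ]
[ 24.8 113.2  12. ] [0.4962 0.5208 0.142 ]
[265.3 124.   24. ] [0.547  0.2366 0.142 ]
[ 22.4 128.6  28. ] [0.4772 0.5236 0.142 ]
[ 21.4 145.5  46. ] [0.4562 0.5247 0.142 ]
[  3.7 153.1 206. ] [0.4419 0.5461 0.142 ]
[ 16.4 151.4  17. ] [0.4476 0.5308 0.142 ]
[ 20.5 166.1  48. ] [0.4299 0.5258 0.142 ]
[326.  197.5  26. ] [0.4744 0.1411 0.142 ]
[467.9 221.3 208. ] [ 0.4841 -0.0497  0.142 ]
[499.6 222.2 194. ] [ 0.4921 -0.091   0.142 ]
[ 13.5 214.6  11. ] [0.3628 0.5344 0.142 ]
[235.  213.1  24. ] [0.4281 0.2519 0.142 ]
[ 33.3 214.2   9. ] [0.369  0.5092 0.142 ]
[  8.8 216.9   8. ] [0.3583 0.5406 0.142 ]
[ 41.8 219.1  11. ] [0.3646 0.4982 0.142 ]
[ 47.5 224.   11. ] [0.3594 0.4907 0.142 ]
[ 68.8 222.2   8. ] [0.3679 0.4635 0.142 ]
[ 29.4 225.1   9. ] [0.3526 0.514  0.142 ]
[  4.8 227.4  16. ] [0.3422 0.5458 0.142 ]
[ 24.1 227.3   9. ] [0.3478 0.5209 0.142 ]
[ 60.3 230.   11. ] [0.3545 0.474  0.142 ]
[  7.3 234.1  36. ] [0.3332 0.5426 0.142 ]
[ 28.4 233.4  16. ] [0.3404 0.5153 0.142 ]
[ 52.6 234.5  35. ] [0.3458 0.4837 0.142 ]
[ 17.9 234.   25. ] [0.3364 0.5289 0.142 ]
[ 40.5 235.9  39. ] [0.3403 0.4995 0.142 ]
[ 64.3 235.5  11. ] [0.3477 0.4685 0.142 ]
```

View pics/w2.png

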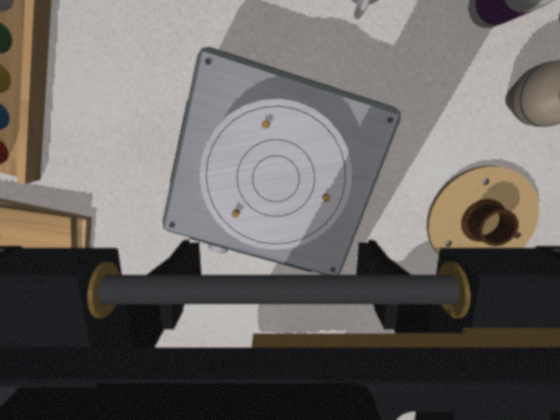

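The pins give centre (0.483,0.210), phase 22.7° and radius 69.2 mm. The chuck gives centre (0.469,-0.165), phase 20.0° and radius 69.5 mm. The top camera agrees to within about 1 mm, so the shift needed is (14,374) mm with a turn of +2.7°. I'll go back and grip the collar.

Call:
apply_moves:
  steps:
    - [[-1.6,6,2,0,0,0,1],[-3.2,12,4,0,0,0,1],[-4.8,18,6,0,0,0,1],[-6.4,24,8,0,0,0,1],[-8,30,12,0,0,0,1],[-9.7,36,16,0,0,0,1],[-9.7,36,22,0,0,0,1],[-9.7,36,28,0,0,0,1],[-9.7,36,31,0,0,0,1],[-9.7,36,33,0,0,0,1],[-9.7,36,34.5,0,0,0,1],[-9.7,36,35.6,0,0,0,1],[-9.7,36,35.6,0,0,0,1],[-9.7,36,35.6,0,0,0,1],[-9.7,36,35.6,0,0,0,1]]

```text
time_s: 5.08
position: [0.4699, -0.1651, 0.0343]
tcp_rot: [[0.975, 0.222, 0.001], [0.222, -0.975, -0.001], [0.001, 0.001, -1.0]]
force: [-0.0, 0.3, 0.1]
opening: 0.999
grasp_force: 0.0
```

```bash
python3 - <<'E'
from h import *
snap("w3")
E
```

```text
5.08 [ 0.4699 -0.1651  0.0343] yaw 12.84 F [-0.   0.3  0.1] M [ 0.   -0.01 -0.02] 0.9987492140710488 0.0
```

View pics/w3.png

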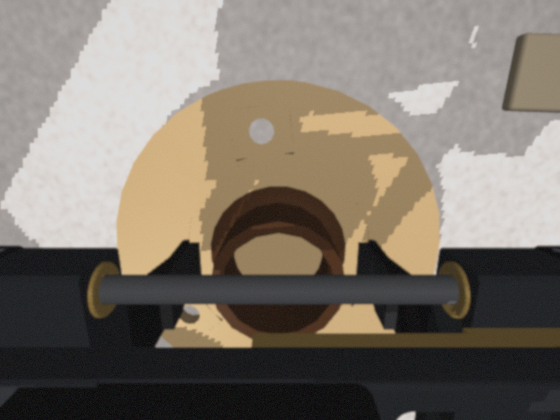

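The collar, centred at column 279, sits midway between the fingers (about 200 and 358), and one hole shows at (261,130). I'll close and lift slowly.

Call:
apply_moves:
  steps:
    - [[0,0,0,0,0,0,0.3],[0,0,0,0,0,0,-1],[0,0,0,0,0,0,-1],[0,0,0,0,0,0,-1],[0,0,0,0,0,0,-1],[0,0,0,0,0,0,-1],[0,0,0,0,0,0,-1],[0,0,-0.3,0,0,0,-1],[0,0,-0.8,0,0,0,-1],[0,0,-2,0,0,0,-1],[0,0,-4,0,0,0,-1],[0,0,-6,0,0,0,-1],[0,0,-6,0,0,0,-1],[0,0,-6,0,0,0,-1]]

```text
time_s: 6.88
position: [0.469, -0.1647, 0.0935]
tcp_rot: [[0.975, 0.222, -0.0], [0.222, -0.975, 0.0], [-0.0, -0.0, -1.0]]
force: [-0.0, 0.3, -4.9]
opening: 0.724
grasp_force: 30.0
```

```bash
python3 - <<'E'
from meas import *
snap("w4")
for n in ("w3","w4"):
    im,m,(H,S,V)=load(n)
    b=[b for b in blobs((S<50)&(V>60),30,700) if 230<b[0]<290 and 100<b[1]<160]; print(n,b)
    d=((S>60)&(H>8)&(H<30)).astype(np.uint8); d[:60]=0; d[245:]=0
    cn=max(cv2.findContours(d,cv2.RETR_EXTERNAL,cv2.CHAIN_APPROX_NONE)[0],key=cv2.contourArea)[:,0]; print(cn.min(0),cn[:,0].max())
E
```

```text
6.88 [ 0.469  -0.1647  0.0935] yaw 12.82 F [-0.   0.3 -4.9] M [0.06 0.05 0.05] 0.7241254343916385 30.000045450869948
w3 [(np.float64(261.0675944333996), np.float64(130.84294234592446), 503)]
[117  80] 439
w4 [(np.float64(261.7683168316832), np.float64(129.92079207920793), 505)]
[117  80] 440
```

The chuck is held (30 N grip, 4.9 N weight), and the hole pixel moved less than 1 px, so it didn't shift in the grip. I'll carry it over the wheel, turning it by 2.7° on the way.

Call:
apply_moves:
  steps:
    - [[0,0,-2,0,0,0,-1],[0,0,-5,0,0,0,-1],[0.3,-1,-8,0,0,0,-1],[1,-3.6,-10.6,0,0,0,-1],[2,-7.5,-10.6,0,0,0,-1],[3.1,-11.5,-10.6,0,0,-0.5,-1],[4.3,-16,-10.6,0,0,-1,-1],[5.5,-20.5,-10.6,0,0,-1.5,-1],[6.7,-25,-10.6,0,0,-2,-1],[7.8,-29,-10.6,0,0,-2.7,-1],[8.7,-32.5,-10.6,0,0,-2.7,-1],[9.3,-34.9,-10.6,0,0,-2.7,-1],[9.7,-36.2,-10.6,0,0,-2.7,-1],[9.7,-36.2,-10.6,0,0,-2.7,-1],[9.7,-36.2,-10.6,0,0,-2.7,-1],[9.7,-36.2,-10.6,0,0,-2.7,-1]]

```text
time_s: 8.93
position: [0.4836, 0.2086, 0.1995]
tcp_rot: [[0.964, 0.266, -0.0], [0.266, -0.964, -0.0], [-0.0, 0.0, -1.0]]
force: [0.0, -0.8, -5.5]
opening: 0.719
grasp_force: 30.0
```

```bash
python3 - <<'E'
from meas import *
snap("w5"); from rig import bot
m=bot.camera_model("top"); im=bot.capture("top"); cv2.imwrite("pics/top1.png",im)
im=cv2.imread("pics/w5.png"); cv2.imwrite("pics/w5c.png",cv2.resize(im[60:260,110:450],None,fx=2,fy=2,interpolation=2))
E
```

```text
8.93 [0.4836 0.2086 0.1995] yaw 15.45 F [ 0.  -0.8 -5.5] M [ 0.   -0.   -0.05] 0.718901261808956 29.9999145953916
```

View pics/w5c.png

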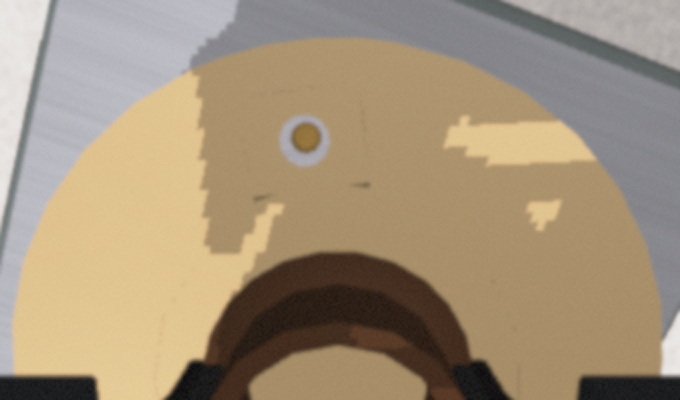

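The pin shows through the front hole at crop pixel (305,137), inside the ring centred at (305,140). I'll check how far apart they are laterally.

```bash
python3 - <<'E'
from meas import *
im,m,(H,S,V)=load("w5")
c=np.zeros(S.shape,bool); c[108:152,240:285]=1
print(blobs(c&(S<60)&(V>60),20), blobs(c&(S>125),10))
import itertools
# hole region = ring+pin: ring outer contour
ring=(c&(S<60)).astype(np.uint8); cn=max(cv2.findContours(ring,cv2.RETR_EXTERNAL,cv2.CHAIN_APPROX_NONE)[0],key=cv2.contourArea)
(h,hr)=cv2.minEnclosingCircle(cn); hm=cv2.moments(cn); h=(hm['m10']/hm['m00'],hm['m01']/hm['m00'])
p=[b for b in blobs(c&(S>125),10) if np.hypot(b[0]-h[0],b[1]-h[1])<6][0]
z=.1995-.034
print(h,hr,p); P=ray(m,p[:2],.142)[:2]
for zz in (z,z+.012): 
    Q=ray(m,h,zz)[:2]; d=P-Q; a=np.array([.964,.266]); b=np.array([.266,-.964]); print(Q.round(4),P.round(4),"pin-hole mm tool x,y:",(d@a*1e3).round(2),(d@b*1e3).round(2))
E
```

```text
[(np.float64(261.35340314136124), np.float64(130.4738219895288), 382)] [(np.float64(262.5), np.float64(128.36206896551724), 116)]
(261.71974942301347, 129.84800527530496) 13.313658714294434 (np.float64(262.5), np.float64(128.36206896551724), 116)
[0.5468 0.2361] [0.5468 0.2368] pin-hole mm tool x,y: 0.21 -0.68
[0.5473 0.2356] [0.5468 0.2368] pin-hole mm tool x,y: -0.16 -1.29
```

The offset is about 1 mm along tool y, which is within the fit. I'll correct it by a mix of shift and turn, then descend to just past pin-top height and feel.

Call:
apply_moves:
  steps:
    - [[0,-0.05,0.8,0,0,-0.3,-1],[0,-0.05,1.6,0,0,-0.3,-1],[0,-0.05,2,0,0,-0.3,-1],[0,-0.05,2.2,0,0,-0.3,-1],[0,-0.05,2.3,0,0,-0.3,-1],[0,-0.05,2.35,0,0,-0.3,-1],[0,-0.05,2.4,0,0,-0.3,-1],[0,-0.05,2.45,0,0,-0.3,-1],[0,-0.05,2.5,0,0,-0.3,-1],[0,-0.05,2.5,0,0,-0.3,-1]]

```text
time_s: 10.28
position: [0.4835, 0.21, 0.1745]
tcp_rot: [[0.962, 0.273, 0.0], [0.273, -0.962, 0.0], [0.0, 0.0, -1.0]]
force: [0.4, -0.2, -3.9]
opening: 0.723
grasp_force: 30.0
```

```bash
python3 - <<'E'
from rig import bot
s=bot.read_state(); print(s["position"],s["force"],s["moment"])
E
```

```text
[0.48345926 0.21003594 0.17454796] [ 0.43468103 -0.22137007 -3.94335713] [ 0.01907863  0.02322211 -0.10648204]
```

The underside is near 0.1405 m with the load barely changed. I'll continue in small steps.

Call:
apply_moves:
  steps:
    - [[0,0,0.04,0,0,0,-1],[0,0,0.08,0,0,0,-1],[0,0,0.12,0,0,0,-1],[0,0,0.16,0,0,0,-1],[0,0,0.2,0,0,0,-1],[0,0,0.2,0,0,0,-1]]

```text
time_s: 11.02
position: [0.4834, 0.21, 0.1725]
tcp_rot: [[0.962, 0.273, -0.0], [0.273, -0.962, -0.0], [-0.0, -0.0, -1.0]]
force: [0.1, 0.4, -3.9]
opening: 0.724
grasp_force: 30.0
```

Call:
apply_moves:
  steps:
    - [[0,0,0.1,0,0,0,-1],[0,0,0.2,0,0,0,-1],[0,0,0.3,0,0,0,-1],[0,0,0.4,0,0,0,-1],[0,0,0.48,0,0,0,-1],[0,0,0.52,0,0,0,-1],[0,0,0.52,0,0,0,-1]]

```text
time_s: 11.9
position: [0.4835, 0.2101, 0.1673]
tcp_rot: [[0.962, 0.273, -0.0], [0.273, -0.962, 0.0], [-0.0, -0.0, -1.0]]
force: [-0.3, 0.3, -4.4]
opening: 0.721
grasp_force: 30.0
```

Call:
apply_moves:
  steps:
    - [[0,0,0.03,0,0,0,-1],[0,0,0.06,0,0,0,-1],[0,0,0.09,0,0,0,-1],[0,0,0.12,0,0,0,-1],[0,0,0.12,0,0,0,-1]]

```text
time_s: 12.52
position: [0.4834, 0.2101, 0.1661]
tcp_rot: [[0.962, 0.273, -0.0], [0.273, -0.962, -0.0], [-0.0, 0.0, -1.0]]
force: [-0.3, -0.0, -5.2]
opening: 0.724
grasp_force: 30.0
```

Call:
apply_moves:
  steps:
    - [[0,0,0.02,0,0,0,-1],[0,0,0.04,0,0,0,-1],[0,0,0.06,0,0,0,-1],[0,0,0.06,0,0,0,-1]]

```text
time_s: 13.02
position: [0.4835, 0.2101, 0.1656]
tcp_rot: [[0.962, 0.273, 0.0], [0.273, -0.962, -0.0], [0.0, 0.0, -1.0]]
force: [-0.3, -0.4, -4.3]
opening: 0.722
grasp_force: 30.0
```

Call:
apply_moves:
  steps:
    - [[0,0,0.03,0,0,0,-1],[0,0,0.05,0,0,0,-1],[0,0,0.05,0,0,0,-1]]

```text
time_s: 13.4
position: [0.4835, 0.2101, 0.1656]
tcp_rot: [[0.962, 0.273, 0.0], [0.273, -0.962, 0.0], [0.0, 0.0, -1.0]]
force: [-1.7, -0.8, 3.3]
opening: 0.723
grasp_force: 30.0
```

Contact: +8 N with z held at 0.1656, which is seat height. I'll let go and rise.

Call:
apply_moves:
  steps:
    - [[0,0,0.02,0,0,0,0.6],[0,0,0.02,0,0,0,1],[0,0,0.02,0,0,0,1],[0,0,0.02,0,0,0,1],[0,0,-1,0,0,0,1],[0,0,-4,0,0,0,1],[0,0,-10,0,0,0,1],[0,0,-16,0,0,0,1],[0,0,-20,0,0,0,1],[0,0,-20,0,0,0,1],[0,0,-20,0,0,0,1],[0,0,-20,0,0,0,1]]

```text
time_s: 14.9
position: [0.4825, 0.2098, 0.3635]
tcp_rot: [[0.962, 0.273, -0.004], [0.273, -0.962, -0.001], [-0.004, -0.0, -1.0]]
force: [0.4, 0.3, -0.4]
opening: 1.005
grasp_force: 0.0
```

```bash
python3 - <<'E'
from meas import *
snap("w6")
im,m,(H,S,V)=load("w6")
d=((S>60)&(H>8)&(H<30)).astype(np.uint8); d[:80]=0; d[240:]=0; d[:,:150]=0; d[:,400:]=0
cn=max(cv2.findContours(d,cv2.RETR_EXTERNAL,cv2.CHAIN_APPROX_NONE)[0],key=cv2.contourArea)[:,0]; cn=cn[cn[:,1]<236]
for z in (.144,.154): print("disc",circ(np.array([ray(m,p,z)[:2] for p in cn])))
# collar rim: dark brown
k=((V<75)&(S>70)).astype(np.uint8); k[:110]=0;k[243:]=0;k[:,:200]=0;k[:,360:]=0
for b in blobs(k,60): print("collar",np.round(b,1))
# bottle in top0
t=cv2.imread("pics/top0.png");mt=dict(np.load("cam_top.npz")); Hs,Ss,Vs=cv2.split(cv2.cvtColor(t,cv2.COLOR_BGR2HSV))
for b in blobs((Vs<55)&(np.abs(np.arange(420)[:,None]-167)<9)&(np.abs(np.arange(560)[None]-307)<9),4): print("mouth",np.round(b,1),ray(mt,b[:2],.142).round(4))
cv2.imwrite("pics/q.png",np.hstack([cv2.resize(im[80:260,170:390],(440,360),interpolation=2),cv2.resize(t[145:205,275:335],(360,360),interpolation=2)]))
E
```

```text
14.9 [0.4825 0.2098 0.3635] yaw 15.82 F [ 0.4  0.3 -0.4] M [-0.03  0.01 -0.01] 1.004685629859574 0.0
disc (array([0.48295257, 0.21021375]), np.float64(0.09371151111644069))
disc (array([0.48486928, 0.21075739]), np.float64(0.09117918787684304))
collar [ 278.9  182.2 1813. ]
mouth [306.9 167.1  94. ] [ 0.6747 -0.1467  0.142 ]
```

View pics/q.png

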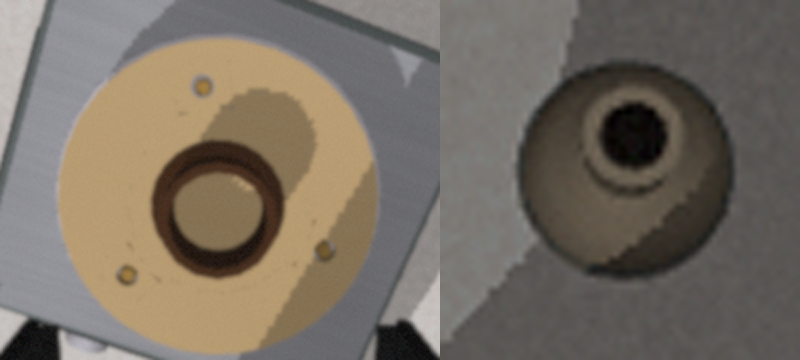

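All three pins show in the holes at crop pixels (203,86), (126,275) and (324,250). The disc radius fits at z = 0.144 m, so the chuck is flush, with its centre at (0.483,0.210). The bisque bottle's mouth is at (0.675,-0.147). I'll go above it.

Call:
apply_moves:
  steps:
    - [[1.2,5.5,0,0,0,0,1],[2.4,11,0,0,0,0,1],[3.7,17,1,0,0,0,1],[5,23,2,0,0,0,1],[6.2,28.5,3,0,0,0,1],[7.5,34.5,4.5,0,0,0,1],[8.7,39.5,4.5,0,0,0,1],[8.7,39.5,4.5,0,0,0,1],[8.7,39.5,4.5,0,0,0,1],[8.7,39.5,4.5,0,0,0,1],[8.7,39.5,4.5,0,0,0,1]]

```text
time_s: 16.32
position: [0.6746, -0.1448, 0.3205]
tcp_rot: [[0.962, 0.274, 0.0], [0.274, -0.962, 0.0], [0.0, 0.0, -1.0]]
force: [0.1, 0.9, -0.4]
opening: 1.002
grasp_force: 0.0
```

```bash
python3 - <<'E'
from meas import *
snap("w7")
im,m,(H,S,V)=load("w7")
def px(m,X):
    c=np.array(m["R"])@X+m["t"]; q=m["intrinsics"]@c; return q[:2]/q[2]
u=px(m,np.array([.6747,-.1467,.142])); print("expected mouth px",u.round(1))
for b in blobs((V<60)&(np.hypot(np.arange(560)[None]-u[0],np.arange(420)[:,None]-u[1])<25),15): print("dark",np.round(b,1),ray(m,b[:2],.142).round(4))
E
```

```text
16.32 [ 0.6746 -0.1448  0.3205] yaw 15.92 F [ 0.1  0.9 -0.4] M [-0.02 -0.04 -0.02] 1.0019293437821826 0.0
expected mouth px [280.5 192.1]
dark [278.7 192.8 362. ] [ 0.6735 -0.145   0.142 ]
```

View pics/w7.png

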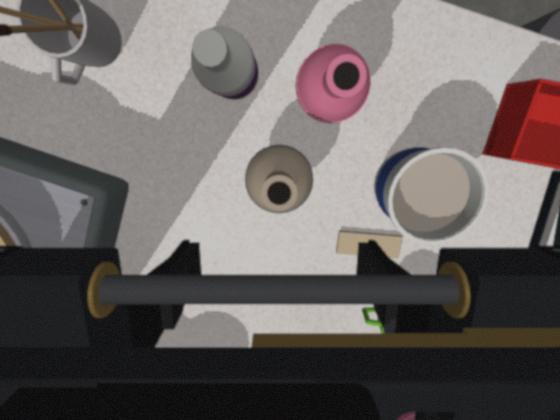

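The bisque bottle's mouth is at (279,192), centred between the fingers, with the pink look-alike and the tub clear of them. I'll descend onto the neck.

Call:
apply_moves:
  steps:
    - [[-0.05,0,4,0,0,0,1],[-0.05,0,8,0,0,0,1],[-0.05,0,12,0,0,0,1],[-0.05,0,15.5,0,0,0,1],[-0.05,0,18,0,0,0,1],[-0.05,0,20,0,0,0,1],[-0.05,0,20.8,0,0,0,1],[-0.05,0,20.8,0,0,0,1],[-0.05,0,20.8,0,0,0,0.3],[-0.05,0,20.8,0,0,0,-0.1],[-0.05,0,20.8,0,0,0,-0.2],[-0.05,0,20.8,0,0,0,-0.4],[-0.05,0,20.8,0,0,0,-1],[-0.05,0,20.8,0,0,0,-1],[-0.05,0,20.8,0,0,0,-1],[-0.05,0,20.8,0,0,0,-1]]

```text
time_s: 18.38
position: [0.6744, -0.1463, 0.112]
tcp_rot: [[0.962, 0.273, -0.0], [0.273, -0.962, 0.0], [-0.0, -0.0, -1.0]]
force: [-0.9, 0.7, 0.6]
opening: 0.425
grasp_force: 29.7
```

The opening of 0.425 (37 mm) is more than the 33 mm neck should give, so I'll check before lifting.

Call:
apply_moves:
  steps:
    - [[0,0,0,0,0,0,-1],[0,0,0,0,0,0,-1]]

```text
time_s: 18.62
position: [0.6743, -0.1464, 0.112]
tcp_rot: [[0.962, 0.273, -0.0], [0.273, -0.962, 0.0], [-0.0, -0.0, -1.0]]
force: [-0.4, 0.8, 0.0]
opening: 0.423
grasp_force: 29.7
```

```bash
python3 - <<'E'
from meas import *
snap("w8")
from rig import bot; im=bot.capture("side"); cv2.imwrite("pics/side8.png",im)
w=cv2.imread("pics/w8.png")
cv2.imwrite("pics/q8.png",np.hstack([cv2.resize(im[130:230,215:315],(400,400),interpolation=2),cv2.resize(w[150:350,180:380],(400,400),interpolation=2)]))
E
```

```text
18.62 [ 0.6743 -0.1464  0.112 ] yaw 15.82 F [-0.4  0.8  0. ] M [ 0.12 -0.05 -0.04] 0.42269931657475485 29.690487629486597
```

View pics/q8.png

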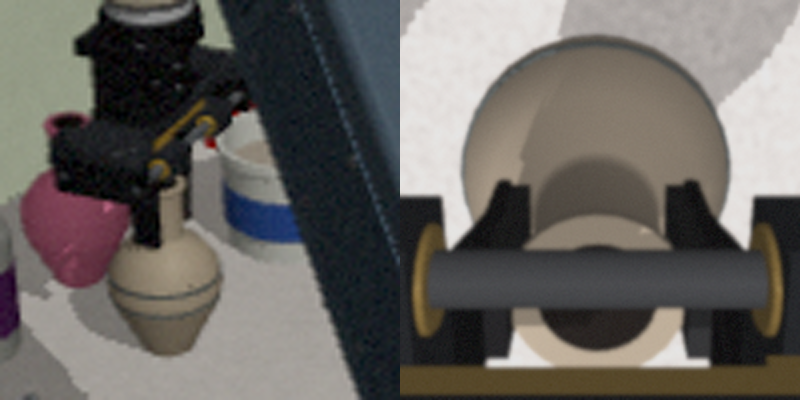

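The fingers hold the neck just under the lip and the bottle stands upright. I'll lift gently and carry it to the collar.

Call:
apply_moves:
  steps:
    - [[0,0,-0.3,0,0,0,-1],[0,0,-1,0,0,0,-1],[0,0,-2.5,0,0,0,-1],[0,0,-5,0,0,0,-1],[0,0,-8.5,0,0,0,-1],[0,0,-12.5,0,0,0,-1],[0,0,-16.5,0,0,0,-1],[0,0,-19.5,0,0,0,-1],[0,0,-21,0,0,0,-1],[0,0,-21.5,0,0,0,-1],[0,0,-21.5,0,0,0,-1]]

```text
time_s: 20.1
position: [0.6739, -0.1462, 0.3261]
tcp_rot: [[0.962, 0.273, -0.002], [0.273, -0.962, 0.001], [-0.001, -0.001, -1.0]]
force: [-0.6, 0.2, -4.1]
opening: 0.421
grasp_force: 29.8
```

Call:
apply_moves:
  steps:
    - [[-0.2,-0.9,0,0,0,0,-1],[-0.6,-2.8,0,0,0,0,-1],[-1.2,-5.6,0,0,0,0,-1],[-2,-9,0,0,0,0,-1],[-2.9,-13,0,0,0,0,-1],[-3.8,-17.5,0,0,0,0,-1],[-4.8,-22,0,0,0,0,-1],[-5.8,-26.5,0,0,0,0,-1],[-6.7,-30.5,0,0,0,0,-1],[-7.5,-34,0,0,0,0,-1],[-8.1,-37,0,0,0,0,-1],[-8.5,-38.9,0,0,0,0,-1],[-8.7,-39.5,0,0,0,0,-1],[-8.7,-39.5,0,0,0,0,-1],[-8.7,-39.5,0,0,0,0,-1],[-8.7,-39.5,0,0,0,0,-1]]

```text
time_s: 22.1
position: [0.4835, 0.2092, 0.327]
tcp_rot: [[0.963, 0.271, 0.0], [0.271, -0.963, -0.0], [-0.0, 0.0, -1.0]]
force: [0.7, -1.3, -2.5]
opening: 0.422
grasp_force: 29.8
```

```bash
python3 - <<'E'
from meas import *
snap("w9")
from rig import bot; im=bot.capture("side"); cv2.imwrite("pics/side9.png",im)
t=bot.capture("top"); cv2.imwrite("pics/top9.png",t)
cv2.imwrite("pics/q9.png",np.hstack([cv2.resize(im[130:310,115:315],(500,450),interpolation=2),cv2.resize(t[190:310,90:170],(300,450),interpolation=2)]))
E
```

```text
22.1 [0.4835 0.2092 0.327 ] yaw 15.74 F [ 0.7 -1.3 -2.5] M [ 0.02 -0.02  0.01] 0.42211631910248304 29.836964122005156
```

View pics/q9.png

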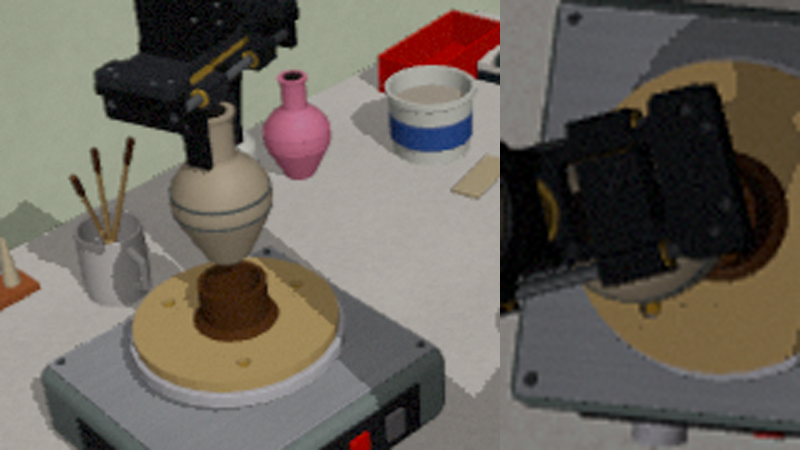

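The bottle hangs over the collar, with the foot near (228,258) and the collar rim near (232,272) in the crop. I'll check the alignment against the side-camera projection.

```bash
python3 - <<'E'
from meas import *
m=dict(np.load("cam_side.npz")); im=cv2.imread("pics/side9.png"); H,S,V=cv2.split(cv2.cvtColor(im,cv2.COLOR_BGR2HSV))
def px(X):
    c=m["R"]@np.array(X)+m["t"]; q=m["intrinsics"]@c; return (q[:2]/q[2])
for n,z in (("lip",.357),("belly",.273),("foot",.215),("rim",.184),("collarfoot",.15)): print(n,px((.4832,.2101,z)).round(1))
for r in range(212,236,2):
    row=np.arange(115,315); 
    b=[x for x in row if S[r,x]>35 and V[r,x]>75 and H[r,x]<30 and 190<x<226]; d=[x for x in row if V[r,x]<70 and 180<x<235]
    print(r,(min(b),max(b),len(b),(min(b)+max(b))/2) if b else "", (min(d),max(d)) if d else "")
E
```

```text
lip [198.8 174.3]
belly [203.1 208.4]
foot [205.9 230.3]
rim [207.3 241.6]
collarfoot [208.8 253.5]
212 (np.int64(191), np.int64(222), 28, np.float64(206.5)) (np.int64(185), np.int64(186))
214 (np.int64(195), np.int64(221), 21, np.float64(208.0)) 
216 (np.int64(191), np.int64(219), 29, np.float64(205.0)) 
218 (np.int64(191), np.int64(220), 27, np.float64(205.5)) (np.int64(186), np.int64(186))
220 (np.int64(191), np.int64(219), 25, np.float64(205.0)) (np.int64(188), np.int64(189))
222 (np.int64(191), np.int64(219), 15, np.float64(205.0)) 
224 (np.int64(191), np.int64(218), 28, np.float64(204.5)) 
226 (np.int64(192), np.int64(216), 25, np.float64(204.0)) 
228 (np.int64(194), np.int64(215), 22, np.float64(204.5)) 
230 (np.int64(196), np.int64(214), 19, np.float64(205.0)) (np.int64(220), np.int64(222))
232 (np.int64(197), np.int64(213), 17, np.float64(205.0)) 
234 (np.int64(198), np.int64(225), 28, np.float64(211.5))
```

The foot is about 1 px (2 mm) left of centre, and the collar leaves 6 mm all round. I'll nudge it 1 mm and lower, then feel for contact.

Call:
apply_moves:
  steps:
    - [[-0.1,0.05,0.8,0,0,0,-1],[-0.1,0.05,1.6,0,0,0,-1],[-0.1,0.05,2.3,0,0,0,-1],[-0.1,0.05,2.9,0,0,0,-1],[-0.1,0.05,3.3,0,0,0,-1],[-0.1,0.05,3.6,0,0,0,-1],[-0.1,0.05,3.8,0,0,0,-1],[-0.1,0.05,3.8,0,0,0,-1],[-0.1,0.05,3.8,0,0,0,-1]]

```text
time_s: 23.38
position: [0.4823, 0.2092, 0.2893]
tcp_rot: [[0.962, 0.273, 0.0], [0.273, -0.962, 0.0], [0.0, 0.0, -1.0]]
force: [0.1, -0.6, -3.5]
opening: 0.423
grasp_force: 29.8
```

Call:
apply_moves:
  steps:
    - [[0,0,0.05,0,0,0,-1],[0,0,0.1,0,0,0,-1],[0,0,0.15,0,0,0,-1],[0,0,0.2,0,0,0,-1],[0,0,0.2,0,0,0,-1]]

```text
time_s: 24.0
position: [0.4821, 0.2092, 0.287]
tcp_rot: [[0.962, 0.273, -0.0], [0.273, -0.962, -0.0], [-0.0, -0.0, -1.0]]
force: [-1.0, 0.7, -3.2]
opening: 0.426
grasp_force: 29.8
```

Call:
apply_moves:
  steps:
    - [[0,0,0.03,0,0,0,-1],[0,0,0.06,0,0,0,-1],[0,0,0.1,0,0,0,-1],[0,0,0.13,0,0,0,-1],[0,0,0.16,0,0,0,-1],[0,0,0.16,0,0,0,-1]]

```text
time_s: 24.75
position: [0.4822, 0.2092, 0.2854]
tcp_rot: [[0.962, 0.273, -0.0], [0.273, -0.962, -0.0], [-0.0, 0.0, -1.0]]
force: [0.1, -0.7, -3.6]
opening: 0.423
grasp_force: 29.8
```

Call:
apply_moves:
  steps:
    - [[0,0,0.03,0,0,0,-1],[0,0,0.06,0,0,0,-1],[0,0,0.09,0,0,0,-1],[0,0,0.09,0,0,0,-1]]

```text
time_s: 25.25
position: [0.4822, 0.2091, 0.2846]
tcp_rot: [[0.962, 0.273, 0.0], [0.273, -0.962, -0.0], [0.0, 0.0, -1.0]]
force: [0.4, -0.3, -3.1]
opening: 0.425
grasp_force: 29.8
```

Call:
apply_moves:
  steps:
    - [[0,0,0.03,0,0,0,-1],[0,0,0.06,0,0,0,-1],[0,0,0.06,0,0,0,-1]]

```text
time_s: 25.62
position: [0.4823, 0.2091, 0.284]
tcp_rot: [[0.962, 0.273, 0.0], [0.273, -0.962, -0.0], [0.0, 0.0, -1.0]]
force: [0.5, -0.2, -2.2]
opening: 0.424
grasp_force: 29.8
```

Call:
apply_moves:
  steps:
    - [[0,0,0.03,0,0,0,-1],[0,0,0.05,0,0,0,-1],[0,0,0.05,0,0,0,-1]]

```text
time_s: 26.0
position: [0.4824, 0.2092, 0.2837]
tcp_rot: [[0.962, 0.273, 0.001], [0.273, -0.962, 0.0], [0.001, 0.0, -1.0]]
force: [0.1, -0.8, -0.2]
opening: 0.425
grasp_force: 29.8
```

The weight is nearly off and contact has begun at nominal height. I'll re-centre by about 1 mm towards the measured collar centre and ease down.

Call:
apply_moves:
  steps:
    - [[0.04,-0.03,0,0,0,0,-1],[0.08,-0.06,0,0,0,0,-1],[0.08,-0.06,0.02,0,0,0,-1],[0.08,-0.06,0.02,0,0,0,-1]]

```text
time_s: 26.5
position: [0.483, 0.2099, 0.2836]
tcp_rot: [[0.962, 0.273, 0.001], [0.273, -0.962, -0.0], [0.001, 0.0, -1.0]]
force: [0.1, -2.0, 1.8]
opening: 0.422
grasp_force: 29.8
```

The bottle is bearing on the collar with about 5 N. I'll release gently and rise.

Call:
apply_moves:
  steps:
    - [[0,0,0,0,0,0,-0.1],[0,0,0,0,0,0,0.05],[0,0,0,0,0,0,0.3],[0,0,0,0,0,0,0.7],[0,0,0,0,0,0,1],[0,0,0,0,0,0,1],[0,0,0,0,0,0,1],[0,0,-1,0,0,0,1],[0,0,-3,0,0,0,1],[0,0,-6,0,0,0,1],[0,0,-10,0,0,0,1],[0,0,-14,0,0,0,1],[0,0,-17,0,0,0,1],[0,0,-17,0,0,0,1],[0,0,-17,0,0,0,1],[0,0,-17,0,0,0,1]]

```text
time_s: 28.5
position: [0.482, 0.2098, 0.4517]
tcp_rot: [[0.962, 0.273, -0.003], [0.273, -0.962, -0.001], [-0.003, -0.0, -1.0]]
force: [0.1, 0.1, -0.0]
opening: 0.997
grasp_force: 0.0
```

```bash
python3 - <<'E'
from meas import *
w,_=snap("w10")
from rig import bot; im=bot.capture("side"); m=dict(np.load("cam_side.npz"))
q=lambda X:(lambda v:(v[:2]/v[2]).round(1))(m["intrinsics"]@(m["R"]@np.array(X)+m["t"]))
print("upright expected lip",q((.483,.2102,.314)),"belly",q((.483,.2102,.23)))
cv2.imwrite("pics/q10.png",np.hstack([cv2.resize(im[130:310,115:315],(500,450),interpolation=2),cv2.resize(w[90:330,200:360],(300,450),interpolation=2)]))
E
```

```text
28.5 [0.482  0.2098 0.4517] yaw 15.82 F [ 0.1  0.1 -0. ] M [-0.   -0.01 -0.01] 0.9966220512899296 0.0
upright expected lip [201.1 192.1] belly [205.2 224.8]
```

View pics/q10.png

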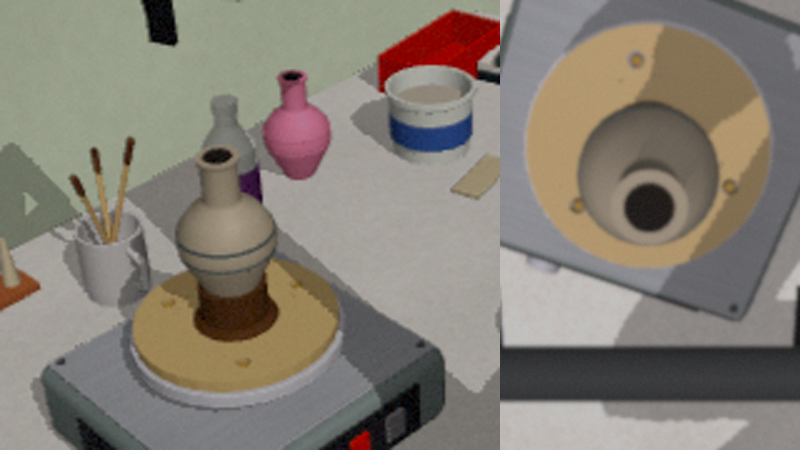

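The bottle stands in the collar. Its lip is at side pixel (202,192), against (201,192) expected for upright, and the pins still show in all three holes. The robot is clear, so I'm handing in.

```bash
python3 -c "
from rig import bot
print(bot.hand_in())"
```

```text
the job is handed in; nothing more can be done
None
```

The chuck lies flush on the wheel head with all three pins in its holes, the bisque bottle stands upright in the collar, nothing else was touched, and the job was handed in at about 28.6 s; the holes were lined up by camera first, so they met the pins on the way down and no turning on the pin tops was needed.

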